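Stand the adapter plate in its sprung rack bay

ROBOT

A 7-joint arm with a two-finger parallel gripper is mounted at the origin on the work surface. World frame = base frame: x ahead of the robot, y to its left, z up, the work surface at z = 0. Lengths are in mm, angles in rad, forces in N, time in s.
With the tool pointing down it reaches from about 400 to 875 mm from the base axis. Payload 4.4 kg.
Tool frame: the origin (TCP) lies between the finger pads; the fingertips stand 22 mm ahead of it and the grasp point (between the pads) lies 3 mm ahead of it; z points along the fingers, y is the line along which they close (so a half turn about z gives the same grasp; the last joint's range is limited). The gripper opens to 85 mm and grips with 20 to 120 N. Pads are 22 mm wide; open, the fingers measure 114 mm over their backs; the gripper's body (76 mm by 85 mm) begins 54 mm behind the grasp point. The pads swing forward as they close: fully open they stand 13 mm farther back than shut.
Start: joints at [1.154, 0.628, 0.038, 1.517, -0.027, 0.996, -0.02], TCP at [223.399, -610.418, 253.313] pointing down, gripper open.
Joint ranges: [-3.06, 3.06], [-0.37, 2.12], [-1.25, 1.32], [0.18, 2.47], [-1.1, 4.24], [0.23, 1.98], [-2.94, 2.94]. Speed limits (rad/s): [2.57, 2.57, 3.14, 3.14, 3.14, 3.14, 3.14].

INTERFACE

Orientations are given as [roll, pitch, yaw] about the fixed x, y, z axes, in that order (R = Rz(yaw) Ry(pitch) Rx(roll)).
In Python, from cell import ctrl gives the robot as it stands.
- The arm moves only by the tool step_arm, never from a script. Its argument "plan" is a list of rows, each an object of numbers: "dx", "dy", "dz": the shift along the tool's x, y, z scaled (see below); "ax", "ay", "az": the turn, a rotation vector about the tool's x, y, z scaled (see below); "gripper": the opening, from 0 (shut) to 1 (fully open). A call has 1 to 20 rows; each row shifts and turns the commanded pose from where the row before left it, along the tool's axes as they then stand; what a row does not reach is not made up. The controller multiplies each number of a shift by 0.3 m and each number of a turn by 90 degrees. A row lasts 1/8 s, in which the tool goes at most 62.5 mm and 10.7 degrees, less where a joint would pass 70% of its speed; a pose out of reach is approached as far as the arm can. A call with a number of a shift or a turn outside -1 to 1 is refused whole. A call with a gripper value outside its range is refused whole. The fingers move at their own pace and stop on an object; the grip force is fixed at half the most. Time passes only in rows, so rows that do not move let the fingers close. It gives the time, the measured TCP pose, the force, the opening and the grip force at its end, in the units of the state.
- ctrl.read_state(): the state, without advancing time (a new reading comes with each control period).
- ctrl.get_image(name): name is "side" or "top"; returns a dict with "color" (420x560x3 uint8, red, green, blue), "range_z" (420x560 float32, mm along the optical axis (not along the pixel's ray), 0 where there is no reading), "fx", "fy", "cx", "cy" (pixels), "T" (4x4, takes a point from camera to world coordinates). Camera axes: x right, y down, z forward; pixel columns grow to the right and rows downward; lengths in mm; the calibration is good to about 2 mm. A picture is of the moment at which its call begins.
- ctrl.finish_job(): hands the job in; it is judged then, once.
The state is a dict: "clock": time; "qpos": joint angles; "qd": joint speeds; "tau": joint torques, N m; "eef_pos": TCP position; "tool_rot": TCP orientation; "force": force on the tool from outside, world axes, zero at the start; "torque": the same for the moment, N m; "width": finger opening in mm; "gripper_force": force on a finger pad.
Only numpy, scipy, OpenCV 4.12 (cv2) and the standard library are available. Lean on these libraries where they do the work, as an engineer would, in place of code of your own. Each camera call takes 0.05 s, during which the arm holds its last target. There are 200 camera calls.

TASK

Take the adapter plate that leans on the red sloped rest and stand it upright on its long edge in the empty bay of the grey rack, between its end stop and its spring jaw like its two neighbours: where stop and jaw are clamped along the slot differs each time, so feel for the jaw, press it back with the plate's end just far enough to make room, then lower the plate all the way down onto the bay floor and let go. Press the jaw gently: never drive it right back against its hard end. Leave the two stored plates in their bays and do not push the other things on the bench about.

Things in the scene. Friction and masses are not known exactly. Their poses are not given: they have to be found in the camera images.
- plate: The plate to store: aluminium, 120 long (its y), 10 thick (its x), 100 mm high (its z), 44 mm bore in its middle, four bolt holes, symmetric either way round; 0.22 to 0.43 kg. Origin: middle of its lower long edge, mid-thickness. At the start it leans on the rest, 22 degrees from upright, its z axis up and towards the robot's side, its upper 25 mm above the rails.
- plate_center (a point): Centre of that plate (of its bore), 50 mm above its lower edge.
- rest: Fixed red sloped rest, foot 110 x 130 x 8 mm. Two 13 mm wide rails with an 85 mm gap between them (a finger fits in it under the plate) slope up to its -x side, 22 degrees from upright, ending 75 mm up the plate; small ledges carry the plate's lower edge about 65 mm above the bench. Origin: middle of the foot's underside.
- rack: Fixed grey bed plate 200 (x) x 240 (y) x 6 mm carrying three equal bays side by side along its x, 58 mm apart; which is empty changes. Origin: on the bench under the middle bay's origin; axes as the bays'. Each bay has an end stop at its -y end and a spring jaw at its +y end, on one carriage; the two filled bays' carriages are set at 0.
- bay_empty: The empty bay: steel slot along its y, 13 mm wide, x across, z up; origin on the bed plate, 6 mm above the bench. Floor at z = 8; walls y = -44 to +30, up to z = 53, flared lips to z = 61 mm (mouth 27 mm). Its carriage is clamped at an unreported offset d, -14 to +14 mm along y: stop face y = d-60 (12 thick, top z = 33), free jaw face y = d+48 mm: feel for it.
- jaw_zone (a point): A fixed point of the empty bay at y = +48, z = 82 mm, where the jaw's top edge would be for d = 0; the jaw itself is up to 14 mm off. Jaw: 26 mm wide, 12 thick, flat upright face z = 12 to 82 mm, slides back (+y) 18 mm, then stops hard. The 120 mm plate needs it 12 to 17 mm back; seated, the plate's middle is at y = d, its centre at z = 58 mm.
- bay_empty_jaw (a joint): How far the empty bay's jaw is pressed back from its free place on the carriage, m: 0 free, 0.018 at its hard end (not to be reached: stay under 0.017), 0.012 with a plate seated. Spring: 2 N at first touch plus 150 N/m.
- stored_b: Plate already stored in another bay, same as the plate to store. To be left there.
- stored_c: The other stored plate, same.
- hub_ring: Loose aluminium ring 68 mm across, 12 mm high, on the bench. Bystander.
- centring_cone: Loose steel cone 52 mm across, 40 mm high. Bystander.
- paint_can: Can 64 mm across, 100 mm high. Bystander.
- grease_jar: Jar 70 mm across, 70 mm high. Bystander.
- mallet: Hammer lying on the bench. Bystander.
- socket: Steel socket 28 mm across, 38 mm high, standing. Bystander.
- wrench: Wrench lying on the bench. Bystander.
There are look-alikes about, which are no part of the job. Leave any turquoise or yellow look-alike of the plate alone.

How it is judged (in metres and radians):
At the end, for the whole second after the job is handed in: The plate stands released and at rest on the floor of the empty bay on its long edge, between stop and jaw: centre within 4 mm across the slot and in height, within 20 mm of the bay origin along it, upright within 0.12 rad, in line within 0.08 rad; both stored plates within 12 mm of their start (x of plate_center in the frame of bay_empty between -0.004 and 0.004 m and y of plate_center in the frame of bay_empty between -0.02 and 0.02 m and z of plate_center in the frame of bay_empty between 0.054 and 0.062 m and angle between the z axis of plate and the z axis of bay_empty, either way round below 0.12 rad and angle between the y axis of plate and the y axis of bay_empty, either way round below 0.08 rad and linear speed of plate below 0.02 m/s and distance of each of stored_b, stored_c from where it was at the start of the episode below 0.012 m); the robot touches nothing.
It fails at once if the jaw is driven back more than 17 mm, onto its hard end (value of joint bay_empty_jaw above 0.017 m).
It fails at once if a stored plate is moved more than 20 mm (distance of any of stored_b, stored_c from where it was at the start of the episode above 0.02 m).
It fails at once if another thing on the bench is moved more than 40 mm (distance of any of hub_ring, centring_cone, paint_can, grease_jar, mallet, socket, wrench from where it was at the start of the episode above 0.04 m).
It also fails if it takes over 48 s, if anything falls off the work surface, if the arm or the gripper's body presses on something with over 40 N, if the wrist force passes 120 N, or if a joint passes its speed limit or range.

## Working session

There is one attempt and no reset: what is moved stays moved. The work goes in short steps, Python scripts to look and compute and a tool call to move; the robot and the scene stay as the last step left them, time stands still between calls to the robot, and variables do not carry over. Pictures are saved under pics/ and viewed, at most 10 in all, crops included, and the job is handed in when it is done.

Besides the shell and the picture viewer there is one more tool, called after "Emit:" as name(argument=value, ...), one argument or row to a line, values as JSON. step_arm: Moves the arm, as the interface text tells. Shifts and turns lie within -1 to 1; 1 stands for 0.3 m of shift or 90 degrees of turn. Its arguments: {"type":"object","properties":{"plan":{"type":"array"}},"required":["plan"]}

```bash
mkdir -p pics; cat > h.py <<'E'
import numpy as np, cv2
from cell import ctrl
def cloud(im):
    z=im["range_z"].astype(float);h,w=z.shape
    u,v=np.meshgrid(np.arange(w),np.arange(h))
    P=np.stack([(u-im["cx"])/im["fx"]*z,(v-im["cy"])/im["fy"]*z,z,np.ones_like(z)],-1)@np.array(im["T"]).T
    P=P[...,:3];P[z==0]=np.nan;return P
E
python3 - <<'E'
from h import *
s=ctrl.read_state();print(s["eef_pos"],s["tool_rot"],s["clock"])
for n in("side","top"):
    im=ctrl.get_image(n);np.savez(n+"0.npz",**{k:np.array(v) for k,v in im.items()})
    cv2.imwrite(f"pics/{n}0.png",im["color"][...,::-1]);print(n,np.round(im["T"],3).tolist(),im["fx"],(im["range_z"]==0).mean())
E
```

```text
[ 223.18561122 -609.83860651  252.37104055] [-3.13963532e+00  3.94904190e-05  3.50797098e-01] 0.0
side [[0.998, -0.045, 0.054, 469.288], [-0.07, -0.653, 0.754, -673.679], [0.002, -0.756, -0.655, 738.438], [0.0, 0.0, 0.0, 1.0]] 401.14541189930014 0.004111394557823129
top [[-0.026, -0.994, 0.11, 433.89], [-1.0, 0.026, 0.004, 84.925], [-0.007, -0.11, -0.994, 1028.438], [0.0, 0.0, 0.0, 1.0]] 379.32127775497537 0.003996598639455782
```

View pics/side0.png

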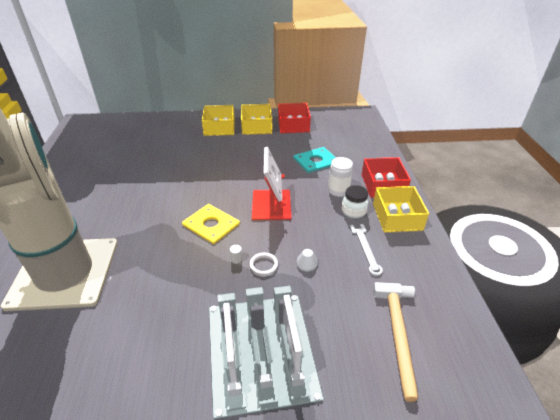

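View pics/top0.png

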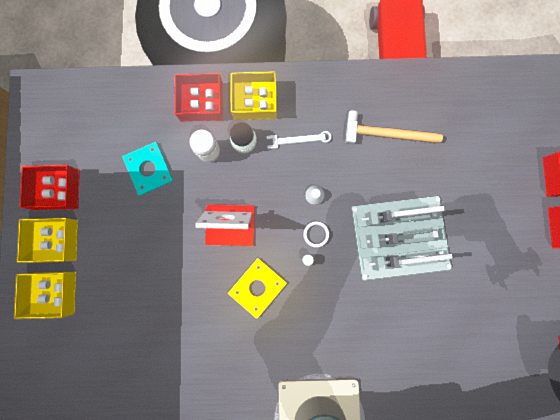

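Side view: the silver plate leans on the red rest at about (272,175), and the rack is at (262,350) with its middle bay empty. Top view: the plate is at about (225,218), the rack at (402,238). Look-alikes are the yellow plate at top (257,288) and the turquoise one at (147,168). The plate on the red rest is the silver one, so that is the one meant; a crop will confirm it.

```bash
python3 - <<'E'
from h import *
T=np.load("top0.npz");S=np.load("side0.npz")
a=cv2.resize(T["color"][190:260,185:265],None,fx=5,fy=5,interpolation=2)
b=cv2.resize(T["color"][190:290,345:465],None,fx=3.3,fy=3.3,interpolation=2)
c=cv2.resize(S["color"][140:225,240:305],None,fx=3,fy=3,interpolation=2)
d=cv2.resize(S["color"][280:412,200:325],None,fx=2,fy=2,interpolation=2)
o=np.zeros((600,800,3),np.uint8)
for im,x,y in((a,0,0),(b,402,0),(c,0,350),(d,402,332)):
    h,w=im.shape[:2];h=min(h,600-y);w=min(w,800-x);o[y:y+h,x:x+w]=im[:h,:w]
cv2.imwrite("pics/crop1.png",o[...,::-1])
for n,D in(("top",T),("side",S)):
    P=cloud(D);hsv=cv2.cvtColor(D["color"],cv2.COLOR_RGB2HSV)
    np.save(n+"P.npy",P)
    # plate pts: near rest, not red
    m=(P[...,2]>66)&(P[...,2]<190)&(hsv[...,1]<90)
    m=m.astype(np.uint8);k,l,st,ce=cv2.connectedComponentsWithStats(m)
    for i in range(1,k):
        if st[i,4]>60:
            q=P[l==i];print(n,st[i],np.round(q.min(0)),np.round(q.max(0)))
    red=(hsv[...,1]>150)&((hsv[...,0]<8)|(hsv[...,0]>172))&(P[...,2]>3)&(P[...,2]<12)&(P[...,0]>300)&(P[...,0]<700)&(P[...,1]>0)&(P[...,1]<450)
    q=P[red];r=cv2.minAreaRect(q[:,:2].astype(np.float32));print("foot",red.sum(),r,np.median(q[:,2]))
    bed=(P[...,2]>2)&(P[...,2]<11)&(P[...,1]<-80)&(P[...,1]>-450)&(P[...,0]>250)&(P[...,0]<620)&(hsv[...,2]>110)&(hsv[...,0]>60)&(hsv[...,0]<100)
    k,l,st,ce=cv2.connectedComponentsWithStats(cv2.morphologyEx(bed.astype(np.uint8),cv2.MORPH_CLOSE,np.ones((9,9))))
    i=1+np.argmax(st[1:,4]);q=P[(l==i)&bed];print("bed",len(q),cv2.minAreaRect(q[:,:2].astype(np.float32)),np.median(q[:,2]))
E
```

```text
top [230 122  23  23 408] [713. 152.  66.] [774. 210.  75.]
top [190 130  27  27 548] [685. 247.  67.] [745. 309. 104.]
top [384 206  60  15 335] [ 505. -311.   67.] [ 534. -178.  118.]
top [196 211  56  17 800] [492. 159.  67.] [541. 279. 165.]
top [369 210  10  15 107] [ 497. -159.   66.] [ 532. -140.   85.]
top [390 233   8  11  75] [ 448. -203.   67.] [ 473. -190.   91.]
top [370 234  10  14 104] [ 439. -159.   68.] [ 472. -140.   83.]
top [391 254  61  14 344] [ 389. -321.   67.] [ 418. -189.  119.]
top [376 256  10  15 110] [ 382. -171.   67.] [ 417. -152.   84.]
top [553 349   7  52 206] [  64. -574.   66.] [ 186. -568.   89.]
top [299 404  47  16 541] [ 34. -57.  66.] [ 68.  53. 148.]
foot 1091 ((510.10772705078125, 222.39614868164062), (129.5550994873047, 109.06968688964844), 87.15752410888672) 7.572665435772706
bed 3181 ((464.3702392578125, -237.18263244628906), (200.8573455810547, 240.66482543945312), 5.522515296936035) 5.776100582019808
side [ 343    0  217   22 4070] [1002. 1757.   66.] [2310. 1809.  180.]
side [  0   2  22  26 419] [-905. 1763.   66.] [-784. 1805.  190.
[... 421 characters left out ...]
 22 404] [684. 245.  66.] [746. 309. 102.]
side [345 185  23  15 248] [711. 151.  66.] [770. 211.  74.]
side [   0  206   85   70 3045] [-60. -68.  66.] [ 67.  47. 190.]
side [246 287  17  12 170] [ 437. -159.   66.] [ 471. -139.   82.]
side [274 286  30  79 808] [ 495. -311.   66.] [ 541. -140.  116.]
side [218 293  17  82 701] [ 381. -322.   66.] [ 417. -151.  117.]
side [250 304  14  13 147] [ 445. -204.   66.] [ 471. -190.   90.]
foot 794 ((508.8356018066406, 220.23001098632812), (131.3370361328125, 108.22035217285156), 86.65370178222656) 7.5679811466868045
bed 5200 ((462.26971435546875, -237.16270446777344), (199.88221740722656, 241.52268981933594), 5.5780134201049805) 5.672792957333627
```

View pics/crop1.png

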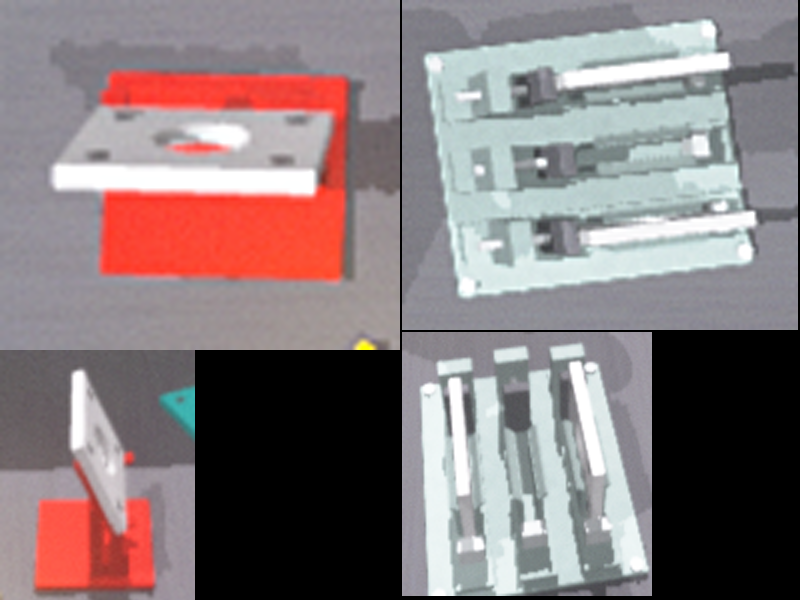

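The crop confirms it: the silver plate with four bolt holes leans on the red rest. The middle bay is the empty one, with its jaw (dark block, top view about (393,238)) on the +y side. Next I'll get precise geometry from both views.

```bash
python3 - <<'E'
from h import *
yaw=np.radians(5.55);c,s=np.cos(yaw),np.sin(yaw);R=np.array([[c,-s],[s,c]])
for n in("top","side"):
    P=np.load(n+"P.npy");D=np.load(n+"0.npz");hsv=cv2.cvtColor(D["color"],cv2.COLOR_RGB2HSV)
    # plate plane
    m=(P[...,0]>470)&(P[...,0]<560)&(P[...,1]>140)&(P[...,1]<300)&(P[...,2]>60)&(P[...,2]<175)&(hsv[...,1]<90)
    q=P[m];
    for _ in range(6):
        ce=q.mean(0);u,w,v=np.linalg.svd(q-ce,full_matrices=False);nn=v[2]*np.sign(v[2][0]);d=(q-ce)@nn
        q=q[abs(d)<max(1.5,1.5*d.std())]
    zz=np.array([0,0,1.])-nn*nn[2];zz/=np.linalg.norm(zz);yy=np.cross(zz,nn)
    y,z=q@yy,q@zz;lo=lambda t:np.percentile(t,[1,99])
    a,b=lo(y),lo(z);C=ce+yy*(a.mean()-ce@yy)+zz*(b.mean()-ce@zz)-5*nn
    print(n,"plate n",nn.round(3),"yaxis",yy.round(3),"ext",np.diff(a),np.diff(b),"C",C.round(1),"topmid",(C+50*zz).round(1),len(q))
    # rack frame
    Q=(P[...,:2]-[463.3,-237.2])@R;X,Y,Z=Q[...,0],Q[...,1],P[...,2]
    def box(nm,x0,x1,y0,y1,z0,z1):
        k=(X>x0)&(X<x1)&(Y>y0)&(Y<y1)&(Z>z0)&(Z<z1)
        if k.sum()<8: print(nm,k.sum());return
        print(nm,k.sum(),"x",np.percentile(X[k],[2,50,98]).round(1),"y",np.percentile(Y[k],[2,98]).round(1),"z",np.percentile(Z[k],[2,50,98]).round(1))
    for nm,x in(("A",-58),("B",0),("C",58)):
        box(nm+" platetop",x-15,x+15,-95,110,104,125)
        box(nm+" jawtop",x-20,x+20,20,75,82,93)
        box(nm+" y>75",x-20,x+20,75,115,60,93)
        box(nm+" lips",x-16,x+16,-40,25,58,70)
        box(nm+" stop",x-16,x+16,-110,-48,28,45)
    # yaw from stored plate tops
    for x in(-58,58):
        k=(X>x-15)&(X<x+15)&(Z>108)&(Z<122);l=cv2.fitLine(P[k][:,:2].astype(np.float32),cv2.DIST_HUBER,0,.01,.01).ravel();print("yaw",np.degrees(np.arctan2(-l[0],l[1]))%180)
E
```

```text
top plate n [ 0.925 -0.049  0.377] yaxis [0.052 0.999 0.   ] ext [117.79038906] [98.62181672] C [515.4 219.4 114.8] topmid [496.6 220.3 161.1] 543
A platetop 230 x [-61.4 -56.4 -51.7] y [-76.   40.7] z [106.9 113.6 117.2]
A jawtop 59 x [-67.8 -55.8 -45. ] y [37.4 52.9] z [82.4 87.2 90.5]
A y>75 113 x [-72.9 -56.  -39.7] y [75.3 90.4] z [61.2 79.1 82.8]
A lips 121 x [-72.7 -65.9 -42.4] y [-39.  15.] z [59.1 63.2 69. ]
A stop 24 x [-67.8 -50.5 -46. ] y [-89.7 -63.2] z [30.8 37.5 41.8]
B platetop 0
B jawtop 54 x [-11.1   1.5  13.5] y [35.2 46.5] z [84.3 87.  90.7]
B y>75 111 x [-14.6   1.6  17.5] y [79.8 95.8] z [62.8 79.1 82.8]
B lips 137 x [-14.5  -5.5  15.5] y [-39.2  10.9] z [58.2 62.9 68.7]
B stop 53 x [-10.1   1.1  11.7] y [-85.9 -73.1] z [30.5 37.8 41.9]
C platetop 219 x [54.1 59.  64. ] y [-77.7  40.3] z [106.  113.5 117.1]
C jawtop 58 x [46.7 59.2 71.3] y [34.2 52.7] z [84.1 87.3 92. ]
C y>75 103 x [42.9 59.1 75.1] y [75.4 90. ] z [63.  79.3 82.3]
C lips 123 x [43.3 51.2 73.7] y [-39.3  10.1] z [58.8 63.2 68.5]
C stop 25 x [47.5 52.4 69.6] y [-91.4 -53.5] z [31.3 37.8 41. ]
yaw
[... 452 characters left out ...]
p 160 x [-70.2 -59.2 -47.9] y [-90.5 -60.5] z [28.3 38.  43.4]
B platetop 0
B jawtop 83 x [-13.3  -1.   11.5] y [34.7 46.9] z [82.4 86.9 89.6]
B y>75 200 x [-17.2  -1.1  15.2] y [79.8 95.9] z [61.1 78.1 81.4]
B lips 223 x [-15.6   6.6  14.7] y [-39.1  10.9] z [58.4 63.3 67.7]
B stop 148 x [-12.5  -1.   10.1] y [-84.7 -54.5] z [29.5 38.1 43.3]
C platetop 363 x [51.9 56.4 61.9] y [-78.2  38.7] z [105.5 113.6 115.9]
C jawtop 42 x [44.4 51.3 69.5] y [31.2 52.8] z [82.5 87.  90.7]
C y>75 150 x [40.3 55.7 72.9] y [75.1 90.9] z [61.4 79.  81.8]
C lips 152 x [42.2 48.6 72.9] y [-38.   17.7] z [58.5 64.4 68.2]
C stop 166 x [45.3 54.  68. ] y [-91.  -53.7] z [28.6 37.9 43.9]
yaw 5.4558105
yaw 5.574753
```

Both views agree within 2 mm:
- **Plate:** centre (514.5, 219.4, 114), tilted 22°, extent 120x100.
- **Bay origin:** about (465.3, -255.8), yaw 5.5°.
- **Carriage offset:** camera estimate d ≈ +5.5, still to be felt.

Next is the approach path.

```bash
cat >> h.py <<'E'
from scipy.spatial.transform import Rotation as Ro, Slerp
def rows(wps):
    "wps: (pos, R 3x3, nrows); prints rows in tool units from the measured pose"
    s=ctrl.read_state();p=np.array(s["eef_pos"]);R=Ro.from_euler("xyz",s["tool_rot"])
    for q,Rt,n in wps:
        q=np.array(q,float);Rt=Ro.from_matrix(Rt);rv=(R.inv()*Rt).as_rotvec();st=Ro.from_rotvec(rv/n)
        print("tot",np.round(q-p,1),np.degrees(rv).round(1))
        for i in range(n):
            t=R.inv().apply((q-p)/n)/300;print(t.round(3).tolist(),(rv/n/(np.pi/2)).round(3).tolist());R=R*st
        p=q;R=Rt
def mat(y,n): y,n=np.array(y,float),np.array(n,float);y/=np.linalg.norm(y);n-=y*(n@y);n/=np.linalg.norm(n);return np.column_stack([y,n,np.cross(y,n)])
RG=mat([.053,.999,0],[.9255,-.05,.376])
RB=mat([-.0958,.9954,0],[.9954,.0958,0])
E
python3 - <<'E'
from h import *
print(RG.round(3).tolist())
rows([((430,-300,260),RB,9),((440,-30,260),RB,6),((463.2,222,237),RG,6)])
E
```

```text
[[0.053, 0.925, 0.375], [0.999, -0.049, -0.02], [0.0, 0.376, -0.927]]
tot [206.8 309.9   7.5] [ -0.1  -0.1 -75.4]
[0.111, -0.081, -0.003] [-0.0, -0.0, -0.093]
[0.122, -0.064, -0.003] [-0.0, -0.0, -0.093]
[0.13, -0.046, -0.003] [-0.0, -0.0, -0.093]
[0.135, -0.026, -0.003] [-0.0, -0.0, -0.093]
[0.138, -0.006, -0.003] [-0.0, -0.0, -0.093]
[0.137, 0.014, -0.003] [-0.0, -0.0, -0.093]
[0.134, 0.034, -0.003] [-0.0, -0.0, -0.093]
[0.128, 0.053, -0.003] [-0.0, -0.0, -0.093]
[0.118, 0.071, -0.003] [-0.0, -0.0, -0.093]
tot [ 10. 270.   0.] [0. 0. 0.]
[0.149, 0.02, 0.0] [0.0, 0.0, 0.0]
[0.149, 0.02, 0.0] [0.0, 0.0, 0.0]
[0.149, 0.02, 0.0] [0.0, 0.0, 0.0]
[0.149, 0.02, 0.0] [0.0, 0.0, 0.0]
[0.149, 0.02, 0.0] [0.0, 0.0, 0.0]
[0.149, 0.02, 0.0] [0.0, 0.0, 0.0]
tot [ 23.2 252.  -23. ] [-22.   -1.6   8.4]
[0.138, 0.026, 0.013] [-0.041, -0.003, 0.016]
[0.139, 0.022, 0.014] [-0.041, -0.003, 0.016]
[0.139, 0.018, 0.014] [-0.041, -0.003, 0.016]
[0.14, 0.013, 0.015] [-0.041, -0.003, 0.016]
[0.14, 0.009, 0.015] [-0.041, -0.003, 0.016]
[0.14, 0.005, 0.014] [-0.041, -0.003, 0.016]
```

Emit:
step_arm(
  plan=[
    {"dx":0.11,"dy":-0.08,"az":-0.093,"gripper":1},
    {"dx":0.12,"dy":-0.065,"az":-0.093,"gripper":1},
    {"dx":0.13,"dy":-0.045,"az":-0.093,"gripper":1},
    {"dx":0.135,"dy":-0.025,"az":-0.093,"gripper":1},
    {"dx":0.14,"dy":-0.005,"az":-0.093,"gripper":1},
    {"dx":0.135,"dy":0.015,"az":-0.093,"gripper":1},
    {"dx":0.135,"dy":0.035,"az":-0.093,"gripper":1},
    {"dx":0.13,"dy":0.055,"az":-0.093,"gripper":1},
    {"dx":0.12,"dy":0.07,"az":-0.093,"gripper":1},
    {"dx":0.15,"dy":0.02,"gripper":1},
    {"dx":0.15,"dy":0.02,"gripper":1},
    {"dx":0.15,"dy":0.02,"gripper":1},
    {"dx":0.15,"dy":0.02,"gripper":1},
    {"dx":0.15,"dy":0.02,"gripper":1},
    {"dx":0.15,"dy":0.02,"gripper":1},
    {"gripper":1},
    {"gripper":1},
  ],
)

```text
invalid input
```

```bash
python3 - <<'E'
from h import *
rows([((463.2,222,237),RG,6)])
E
```

```text
tot [240.  831.9 -15.5] [-19.6  12.8 -66. ]
[0.284, -0.388, 0.009] [-0.036, 0.024, -0.122]
[0.353, -0.327, 0.001] [-0.036, 0.024, -0.122]
[0.409, -0.254, -0.002] [-0.036, 0.024, -0.122]
[0.45, -0.171, 0.002] [-0.036, 0.024, -0.122]
[0.474, -0.083, 0.012] [-0.036, 0.024, -0.122]
[0.48, 0.008, 0.028] [-0.036, 0.024, -0.122]
```

Probably every key is required in each row.

Emit:
step_arm(
  plan=[
    {"dx":0.11,"dy":-0.08,"dz":0,"ax":0,"ay":0,"az":-0.093,"gripper":1},
    {"dx":0.12,"dy":-0.065,"dz":0,"ax":0,"ay":0,"az":-0.093,"gripper":1},
    {"dx":0.13,"dy":-0.045,"dz":0,"ax":0,"ay":0,"az":-0.093,"gripper":1},
    {"dx":0.135,"dy":-0.025,"dz":0,"ax":0,"ay":0,"az":-0.093,"gripper":1},
    {"dx":0.14,"dy":-0.005,"dz":0,"ax":0,"ay":0,"az":-0.093,"gripper":1},
    {"dx":0.135,"dy":0.015,"dz":0,"ax":0,"ay":0,"az":-0.093,"gripper":1},
    {"dx":0.135,"dy":0.035,"dz":0,"ax":0,"ay":0,"az":-0.093,"gripper":1},
    {"dx":0.13,"dy":0.055,"dz":0,"ax":0,"ay":0,"az":-0.093,"gripper":1},
    {"dx":0.12,"dy":0.07,"dz":0,"ax":0,"ay":0,"az":-0.093,"gripper":1},
    {"dx":0.15,"dy":0.02,"dz":0,"ax":0,"ay":0,"az":0,"gripper":1},
    {"dx":0.15,"dy":0.02,"dz":0,"ax":0,"ay":0,"az":0,"gripper":1},
    {"dx":0.15,"dy":0.02,"dz":0,"ax":0,"ay":0,"az":0,"gripper":1},
    {"dx":0.15,"dy":0.02,"dz":0,"ax":0,"ay":0,"az":0,"gripper":1},
    {"dx":0.15,"dy":0.02,"dz":0,"ax":0,"ay":0,"az":0,"gripper":1},
    {"dx":0.15,"dy":0.02,"dz":0,"ax":0,"ay":0,"az":0,"gripper":1},
    {"dx":0,"dy":0,"dz":0,"ax":0,"ay":0,"az":0,"gripper":1},
  ],
)

```text
clock: 2.1
eef_pos: [442.0, -25.4, 253.4]
tool_rot: [3.141, -0.001, 1.673]
force: [-0.2, 0.1, 0.6]
width: 85.9
gripper_force: 0.0
```

```bash
python3 - <<'E'
from h import *
print(np.round(ctrl.read_state()["qpos"],2))
rows([((463.2,222,237),RG,6)])
E
```

```text
[ 0.3   0.36 -0.4   2.06  0.2   0.76 -0.12]
tot [ 21.2 247.4 -16.4] [-22.   -1.8   8.7]
[0.136, 0.026, 0.009] [-0.041, -0.003, 0.016]
[0.136, 0.022, 0.01] [-0.041, -0.003, 0.016]
[0.137, 0.017, 0.011] [-0.041, -0.003, 0.016]
[0.137, 0.013, 0.011] [-0.041, -0.003, 0.016]
[0.137, 0.009, 0.011] [-0.041, -0.003, 0.016]
[0.138, 0.005, 0.011] [-0.041, -0.003, 0.016]
```

Tracking is good, so I'll move to the tilted pre-grasp.

Emit:
step_arm(
  plan=[
    {"dx":0.136,"dy":0.026,"dz":0.01,"ax":-0.041,"ay":-0.003,"az":0.016,"gripper":1},
    {"dx":0.136,"dy":0.022,"dz":0.01,"ax":-0.041,"ay":-0.003,"az":0.016,"gripper":1},
    {"dx":0.137,"dy":0.017,"dz":0.01,"ax":-0.041,"ay":-0.003,"az":0.016,"gripper":1},
    {"dx":0.137,"dy":0.013,"dz":0.01,"ax":-0.041,"ay":-0.003,"az":0.016,"gripper":1},
    {"dx":0.137,"dy":0.009,"dz":0.01,"ax":-0.041,"ay":-0.003,"az":0.016,"gripper":1},
    {"dx":0.138,"dy":0.005,"dz":0.01,"ax":-0.041,"ay":-0.003,"az":0.016,"gripper":1},
    {"dx":0,"dy":0,"dz":0,"ax":0,"ay":0,"az":0,"gripper":1},
    {"dx":0,"dy":0,"dz":0,"ax":0,"ay":0,"az":0,"gripper":1},
  ],
)

```text
clock: 3.1
eef_pos: [464.5, 217.1, 237.3]
tool_rot: [2.755, 0.001, 1.513]
force: [0.3, -0.5, -0.2]
width: 85.3
gripper_force: 0.0
```

```bash
python3 - <<'E'
from h import *
print(np.round(ctrl.read_state()["qpos"],2))
rows([((501.7,220.1,145.5),RG,6)])
E
```

```text
[-0.66  0.36  0.01  2.2   0.73  0.37 -1.36]
tot [ 37.2   3.  -91.8] [ 0.1  0.2 -0.2]
[0.003, -0.0, 0.055] [0.0, 0.0, -0.0]
[0.003, -0.0, 0.055] [0.0, 0.0, -0.0]
[0.003, -0.0, 0.055] [0.0, 0.0, -0.0]
[0.003, -0.0, 0.055] [0.0, 0.0, -0.0]
[0.003, -0.0, 0.055] [0.0, 0.0, -0.0]
[0.003, -0.0, 0.055] [0.0, 0.0, -0.0]
```

Emit:
step_arm(
  plan=[
    {"dx":0.003,"dy":0,"dz":0.06,"ax":0,"ay":0,"az":0,"gripper":1},
    {"dx":0.003,"dy":0,"dz":0.06,"ax":0,"ay":0,"az":0,"gripper":1},
    {"dx":0.003,"dy":0,"dz":0.06,"ax":0,"ay":0,"az":0,"gripper":1},
    {"dx":0.003,"dy":0,"dz":0.06,"ax":0,"ay":0,"az":0,"gripper":1},
    {"dx":0.003,"dy":0,"dz":0.05,"ax":0,"ay":0,"az":0,"gripper":1},
    {"dx":0.003,"dy":0,"dz":0.04,"ax":0,"ay":0,"az":0,"gripper":1},
    {"dx":0,"dy":0,"dz":0,"ax":0,"ay":0,"az":0,"gripper":0.5},
    {"dx":0,"dy":0,"dz":0,"ax":0,"ay":0,"az":0,"gripper":0.3},
    {"dx":0,"dy":0,"dz":0,"ax":0,"ay":0,"az":0,"gripper":0.3},
  ],
)

```text
clock: 4.22
eef_pos: [502.5, 221.0, 146.6]
tool_rot: [2.754, -0.002, 1.512]
force: [-0.0, -0.6, -0.6]
width: 32.4
gripper_force: 0.0
```

```bash
python3 - <<'E'
from h import *
rows([((501.7,220.1,145.5),RG,1)])
o=[]
for n,(a,b,c,d) in(("side",(100,240,220,340)),("top",(170,270,170,280))):
    im=ctrl.get_image(n);o.append(cv2.resize(im["color"][a:b,c:d],(390,455)))
cv2.imwrite("pics/g1.png",np.hstack(o)[...,::-1])
E
```

```text
tot [-0.8 -0.9 -1.1] [ 0.1  0.  -0.4]
[-0.003, -0.004, 0.002] [0.002, 0.0, -0.004]
```

View pics/g1.png

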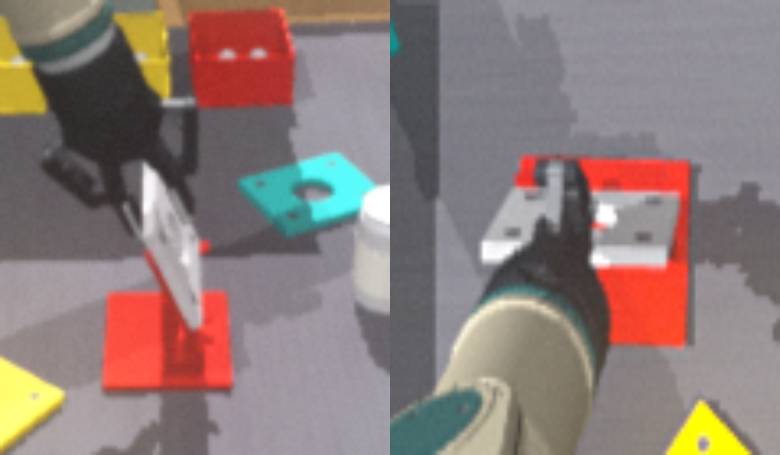

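The fingers straddle the plate near its mid length: side crop (150,180), top crop (565,205). I'll close, then lift along the plate by 60 mm.

Emit:
step_arm(
  plan=[
    {"dx":0,"dy":0,"dz":0,"ax":0,"ay":0,"az":0,"gripper":0},
    {"dx":0,"dy":0,"dz":0,"ax":0,"ay":0,"az":0,"gripper":0},
    {"dx":0,"dy":0,"dz":0,"ax":0,"ay":0,"az":0,"gripper":0},
    {"dx":0,"dy":0,"dz":0,"ax":0,"ay":0,"az":0,"gripper":0},
  ],
)

```text
clock: 4.82
eef_pos: [502.5, 221.8, 146.5]
tool_rot: [2.753, -0.001, 1.514]
force: [-1.1, -0.1, 5.0]
width: 9.5
gripper_force: 58.7
```

Emit:
step_arm(
  plan=[
    {"dx":0,"dy":0.005,"dz":-0.03,"ax":0,"ay":0,"az":0,"gripper":0},
    {"dx":0,"dy":0.01,"dz":-0.07,"ax":0,"ay":0,"az":0,"gripper":0},
    {"dx":0,"dy":0.01,"dz":-0.1,"ax":0,"ay":0,"az":0,"gripper":0},
    {"dx":0,"dy":0.01,"dz":-0.1,"ax":0,"ay":0,"az":0,"gripper":0},
    {"dx":0,"dy":0,"dz":-0.08,"ax":0,"ay":0,"az":0,"gripper":0},
    {"dx":0,"dy":0,"dz":0,"ax":0,"ay":0,"az":0,"gripper":0},
    {"dx":0,"dy":0,"dz":0,"ax":0,"ay":0,"az":0,"gripper":0},
  ],
)

```text
clock: 5.7
eef_pos: [468.6, 222.7, 254.3]
tool_rot: [2.756, 0.0, 1.512]
force: [-0.1, -0.3, -4.0]
width: 9.2
gripper_force: 59.3
```

```bash
python3 - <<'E'
from h import *
rows([((440,0,245),RB,7),((468,-270,245),RB,6)])
E
```

```text
tot [ -28.6 -222.7   -9.3] [22.   1.7 -8.7]
[-0.107, -0.009, 0.001] [0.035, 0.003, -0.014]
[-0.106, -0.011, 0.001] [0.035, 0.003, -0.014]
[-0.106, -0.013, 0.002] [0.035, 0.003, -0.014]
[-0.106, -0.015, 0.002] [0.035, 0.003, -0.014]
[-0.106, -0.017, 0.002] [0.035, 0.003, -0.014]
[-0.105, -0.02, 0.003] [0.035, 0.003, -0.014]
[-0.105, -0.022, 0.004] [0.035, 0.003, -0.014]
tot [  28. -270.    0.] [0. 0. 0.]
[-0.151, 0.001, 0.0] [0.0, 0.0, 0.0]
[-0.151, 0.001, 0.0] [0.0, 0.0, 0.0]
[-0.151, 0.001, 0.0] [0.0, 0.0, 0.0]
[-0.151, 0.001, 0.0] [0.0, 0.0, 0.0]
[-0.151, 0.001, 0.0] [0.0, 0.0, 0.0]
[-0.151, 0.001, 0.0] [0.0, 0.0, 0.0]
```

Gripped at 9.2 mm with a 4 N load. Next I'll carry it upright to above the bay.

Emit:
step_arm(
  plan=[
    {"dx":-0.106,"dy":-0.01,"dz":0,"ax":0.035,"ay":0.003,"az":-0.014,"gripper":0},
    {"dx":-0.106,"dy":-0.011,"dz":0,"ax":0.035,"ay":0.003,"az":-0.014,"gripper":0},
    {"dx":-0.106,"dy":-0.013,"dz":0,"ax":0.035,"ay":0.003,"az":-0.014,"gripper":0},
    {"dx":-0.106,"dy":-0.015,"dz":0,"ax":0.035,"ay":0.003,"az":-0.014,"gripper":0},
    {"dx":-0.106,"dy":-0.017,"dz":0,"ax":0.035,"ay":0.003,"az":-0.014,"gripper":0},
    {"dx":-0.105,"dy":-0.02,"dz":0,"ax":0.035,"ay":0.003,"az":-0.014,"gripper":0},
    {"dx":-0.105,"dy":-0.022,"dz":0,"ax":0.035,"ay":0.003,"az":-0.014,"gripper":0},
    {"dx":-0.15,"dy":0,"dz":0,"ax":0,"ay":0,"az":0,"gripper":0},
    {"dx":-0.15,"dy":0,"dz":0,"ax":0,"ay":0,"az":0,"gripper":0},
    {"dx":-0.15,"dy":0,"dz":0,"ax":0,"ay":0,"az":0,"gripper":0},
    {"dx":-0.15,"dy":0,"dz":0,"ax":0,"ay":0,"az":0,"gripper":0},
    {"dx":-0.15,"dy":0,"dz":0,"ax":0,"ay":0,"az":0,"gripper":0},
    {"dx":-0.14,"dy":0,"dz":0,"ax":0,"ay":0,"az":0,"gripper":0},
    {"dx":0,"dy":0,"dz":0,"ax":0,"ay":0,"az":0,"gripper":0},
    {"dx":0,"dy":0,"dz":0,"ax":0,"ay":0,"az":0,"gripper":0},
  ],
)

```text
clock: 7.58
eef_pos: [465.1, -264.4, 247.3]
tool_rot: [-3.141, -0.006, 1.669]
force: [0.6, 0.5, -3.1]
width: 9.5
gripper_force: 59.0
```

```bash
python3 - <<'E'
from h import *
rows([((467.2,-275.7,200),RB,1)])
im=ctrl.get_image("side");P=cloud(im);S=ctrl.read_state();p=np.array(S["eef_pos"]);R=Ro.from_euler("xyz",S["tool_rot"]).as_matrix()
L=(P-p)@R  # tool frame
hsv=cv2.cvtColor(im["color"],cv2.COLOR_RGB2HSV)
m=(abs(L[...,0])<80)&(abs(L[...,1])<12)&(L[...,2]>25)&(L[...,2]<105)
q=L[m];print(m.sum(),np.percentile(q,[1,50,99],axis=0).round(1))
# end face (-y end): normal along tool x
e=q[q[:,0]<np.percentile(q[:,0],1)+12];print("end",len(e),np.percentile(e,[2,50,98],axis=0).round(1))
q=q[abs(q[:,1]-np.median(q[:,1]))<8]
f=cv2.fitLine(q[:,[2,1]].astype(np.float32),cv2.DIST_HUBER,0,.01,.01).ravel();print(f)
c=im["color"];v,u=np.where(m);a,b=max(v.min()-60,0),v.max()+110;cc=c[a:b,max(u.min()-70,0):u.max()+70]
cv2.imwrite("pics/h1.png",cv2.resize(cc,None,fx=2.2,fy=2.2)[:600,:800,::-1])
E
```

```text
tot [  2.1 -11.3 -47.3] [-0.  -0.3  0.1]
[-0.039, 0.003, 0.158] [-0.0, -0.004, 0.002]
233 [[-62.2  -7.3  25.3]
 [-60.   -5.   57.2]
 [ 20.    2.8  86. ]]
end 161 [[-62.1  -7.2  25.3]
 [-60.5  -2.7  53.4]
 [-53.3   2.8  85.3]]
[ 9.9854481e-01 -5.3928323e-02  5.7573639e+01 -5.0172496e+00]
```

View pics/h1.png

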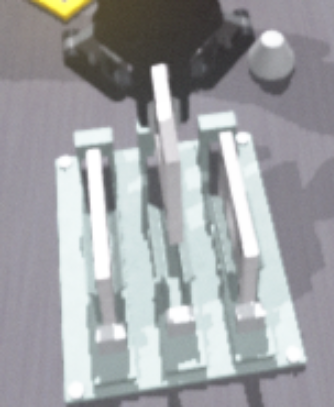

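The side crop shows the plate hanging upright over the middle slot (165,160), with its end about 60.7 mm from the tool axis, so it is centred, and its lower edge 85.5 mm below the TCP. I'll shift back from the jaw and descend into the slot mouth.

Emit:
step_arm(
  plan=[
    {"dx":-0.025,"dy":0.004,"dz":0.02,"ax":0,"ay":0,"az":0,"gripper":0},
    {"dx":0,"dy":0,"dz":0.08,"ax":0,"ay":0,"az":0,"gripper":0},
    {"dx":0,"dy":0,"dz":0.08,"ax":0,"ay":0,"az":0,"gripper":0},
    {"dx":0,"dy":0,"dz":0.06,"ax":0,"ay":0,"az":0,"gripper":0},
    {"dx":0,"dy":0,"dz":0.03,"ax":0,"ay":0,"az":0,"gripper":0},
    {"dx":0,"dy":0,"dz":0,"ax":0,"ay":0,"az":0,"gripper":0},
    {"dx":0,"dy":0,"dz":0,"ax":0,"ay":0,"az":0,"gripper":0},
  ],
)

```text
clock: 8.5
eef_pos: [468.4, -271.9, 168.5]
tool_rot: [3.139, -0.003, 1.67]
force: [0.5, -0.1, -3.5]
width: 9.1
gripper_force: 58.9
```

```bash
cat >> h.py <<'E'
def bay():
    s=ctrl.read_state();R=Ro.from_euler("xyz",s["tool_rot"]).as_matrix()
    print("bay xyz",(RB.T@(np.array(s["eef_pos"])-[465.3,-255.8,6])).round(2)*[1,1,1],"(y,x,-z) F(y,x,-z)",(RB.T@np.array(s["force"])).round(2),"M",np.round(RB.T@np.array(s["torque"]),2),"rotvec deg",np.degrees(Ro.from_matrix(RB.T@R).as_rotvec()).round(2),s["clock"])
E
python3 -c "
from h import *
for _ in range(3): bay()"
```

```text
bay xyz [ -16.33    1.5  -162.47] (y,x,-z) F(y,x,-z) [-0.14  0.45  3.51] M [-0.02 -0.03 -0.01] rotvec deg [-0.17  0.18 -0.17] 8.5
bay xyz [ -16.33    1.5  -162.47] (y,x,-z) F(y,x,-z) [-0.14  0.45  3.51] M [-0.02 -0.03 -0.01] rotvec deg [-0.17  0.18 -0.17] 8.5
bay xyz [ -16.33    1.5  -162.47] (y,x,-z) F(y,x,-z) [-0.14  0.45  3.51] M [-0.02 -0.03 -0.01] rotvec deg [-0.17  0.18 -0.17] 8.5
```

Emit:
step_arm(
  plan=[
    {"dx":0,"dy":-0.003,"dz":0.03,"ax":0,"ay":0,"az":0,"gripper":0},
    {"dx":0,"dy":0,"dz":0.03,"ax":0,"ay":0,"az":0,"gripper":0},
    {"dx":0,"dy":0,"dz":0.03,"ax":0,"ay":0,"az":0,"gripper":0},
    {"dx":0,"dy":0,"dz":0.025,"ax":0,"ay":0,"az":0,"gripper":0},
    {"dx":0,"dy":0,"dz":0,"ax":0,"ay":0,"az":0,"gripper":0},
    {"dx":0,"dy":0,"dz":0,"ax":0,"ay":0,"az":0,"gripper":0},
  ],
)

```text
clock: 9.25
eef_pos: [467.1, -271.7, 133.4]
tool_rot: [3.139, -0.004, 1.67]
force: [-0.6, -0.5, -3.9]
width: 9.3
gripper_force: 58.9
```

```bash
python3 -c "
from h import *
bay()"
```

```text
bay xyz [ -16.03    0.26 -127.38] (y,x,-z) F(y,x,-z) [-0.42 -0.69  3.91] M [-0.01 -0.03  0.01] rotvec deg [-0.12  0.22 -0.16] 9.25
```

In the slot mouth with no side force. Now I'll feel for the jaw.

Emit:
step_arm(
  plan=[
    {"dx":0.01,"dy":0,"dz":0,"ax":0,"ay":0,"az":0,"gripper":0},
    {"dx":0.01,"dy":0,"dz":0,"ax":0,"ay":0,"az":0,"gripper":0},
    {"dx":0,"dy":0,"dz":0,"ax":0,"ay":0,"az":0,"gripper":0},
  ],
)

```text
clock: 9.62
eef_pos: [466.4, -265.3, 133.5]
tool_rot: [3.14, -0.004, 1.67]
force: [-0.3, -0.9, -3.5]
width: 9.3
gripper_force: 58.9
```

Emit:
step_arm(
  plan=[
    {"dx":0.005,"dy":0,"dz":0,"ax":0,"ay":0,"az":0,"gripper":0},
    {"dx":0,"dy":0,"dz":0,"ax":0,"ay":0,"az":0,"gripper":0},
  ],
)

```text
clock: 9.88
eef_pos: [466.2, -264.2, 133.4]
tool_rot: [3.14, -0.004, 1.67]
force: [-0.1, -0.3, -4.1]
width: 9.2
gripper_force: 58.9
```

Emit:
step_arm(
  plan=[
    {"dx":0.005,"dy":0,"dz":0,"ax":0,"ay":0,"az":0,"gripper":0},
    {"dx":0,"dy":0,"dz":0,"ax":0,"ay":0,"az":0,"gripper":0},
  ],
)

```text
clock: 10.12
eef_pos: [466.0, -262.6, 133.3]
tool_rot: [3.14, -0.004, 1.67]
force: [-0.1, -0.3, -3.3]
width: 9.3
gripper_force: 58.9
```

Emit:
step_arm(
  plan=[
    {"dx":0.005,"dy":0,"dz":0,"ax":0,"ay":0,"az":0,"gripper":0},
    {"dx":0,"dy":0,"dz":0,"ax":0,"ay":0,"az":0,"gripper":0},
  ],
)

```text
clock: 10.38
eef_pos: [465.9, -261.3, 133.4]
tool_rot: [3.14, -0.004, 1.67]
force: [0.3, -0.1, -4.2]
width: 9.2
gripper_force: 59.1
```

Emit:
step_arm(
  plan=[
    {"dx":0.005,"dy":0,"dz":0,"ax":0,"ay":0,"az":0,"gripper":0},
    {"dx":0,"dy":0,"dz":0,"ax":0,"ay":0,"az":0,"gripper":0},
  ],
)

```text
clock: 10.62
eef_pos: [465.8, -260.3, 133.5]
tool_rot: [3.14, -0.003, 1.669]
force: [-0.0, -2.2, -2.7]
width: 9.2
gripper_force: 59.1
```

```bash
python3 -c "
from h import *
bay()"
```

```text
bay xyz [-4.550e+00  3.000e-02 -1.275e+02] (y,x,-z) F(y,x,-z) [-2.17 -0.26  2.73] M [ 0.09 -0.59 -0.02] rotvec deg [-0.12  0.17 -0.14] 10.625
```

Touch between y = -5.6 and -4.6 (force stepped to -2.2 N), which agrees with the camera's -6.5 within 2 mm. I'll press back towards 14.5 mm.

Emit:
step_arm(
  plan=[
    {"dx":0.01,"dy":0,"dz":0,"ax":0,"ay":0,"az":0,"gripper":0},
    {"dx":0.01,"dy":0,"dz":0,"ax":0,"ay":0,"az":0,"gripper":0},
    {"dx":0.01,"dy":0,"dz":0,"ax":0,"ay":0,"az":0,"gripper":0},
    {"dx":0.01,"dy":0,"dz":0,"ax":0,"ay":0,"az":0,"gripper":0},
    {"dx":0,"dy":0,"dz":0,"ax":0,"ay":0,"az":0,"gripper":0},
    {"dx":0,"dy":0,"dz":0,"ax":0,"ay":0,"az":0,"gripper":0},
  ],
)

```text
clock: 11.38
eef_pos: [464.6, -248.1, 133.5]
tool_rot: [3.14, -0.003, 1.669]
force: [0.1, -4.0, -1.9]
width: 9.3
gripper_force: 59.1
```

```bash
python3 - <<'E'
from h import *
bay()
o=[]
for n in("side","top"):
    im=ctrl.get_image(n);P=cloud(im)
    Q=(P[...,:2]-[465.3,-255.8])@RB[:2,[1,0]];X,Y,Z=Q[...,0],Q[...,1],P[...,2]-6
    def box(nm,y0,y1,z0,z1):
        k=(abs(X)<20)&(Y>y0)&(Y<y1)&(Z>z0)&(Z<z1)
        if k.sum()>5: print(n,nm,k.sum(),"x",np.percentile(X[k],[2,50,98]).round(1),"y",np.percentile(Y[k],[2,50,98]).round(1),"z",np.percentile(Z[k],[2,98]).round(1))
    box("jawtop",50,92,78,88);box("post",92,125,55,85);box("end",-75,-30,50,139);box("endlow",-75,-30,45,65);box("endhigh",-75,-30,110,135)
    o.append(cv2.resize(im["color"][250:410,180:340] if n=="side" else im["color"][180:300,330:490],(400,500)))
cv2.imwrite("pics/j1.png",np.hstack(o)[...,::-1])
E
```

```text
bay xyz [ 7.690e+00  7.000e-02 -1.275e+02] (y,x,-z) F(y,x,-z) [-4.01 -0.26  1.92] M [ 0.05 -1.04  0.02] rotvec deg [-0.12  0.2  -0.15] 11.375
side end 270 x [-16.   -2.3  13.4] y [-53.9 -51.8 -30.6] z [ 51.3 137.5]
side endlow 130 x [-16.7  -2.2  13.9] y [-53.5 -41.3 -30.4] z [46.5 63. ]
side endhigh 60 x [-6.7 -2.3  2.9] y [-54.1 -52.4 -31.2] z [110.8 133.9]
top jawtop 52 x [-10.5   0.3  12.3] y [65.9 72.3 78.2] z [78.5 83.7]
top post 110 x [-14.9   1.1  17.2] y [ 98.4 108.5 114.6] z [59.5 76.6]
```

View pics/j1.png

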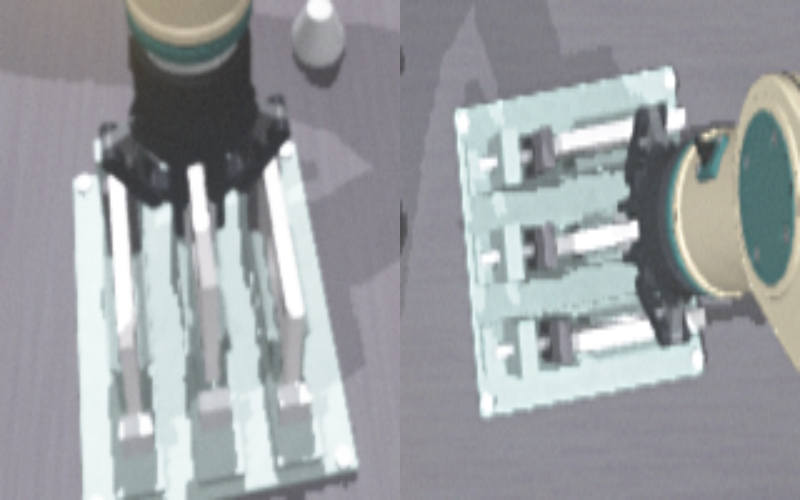

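The pictures show the plate in the middle slot with its +y end against the jaw, which is pressed about 12.5 mm (camera 12.5, position 12.7, force about 12). There is no tilt. I'll press 2.1 mm more, then lower in stages.

Emit:
step_arm(
  plan=[
    {"dx":0.007,"dy":0,"dz":0,"ax":0,"ay":0,"az":0,"gripper":0},
    {"dx":0,"dy":0,"dz":0,"ax":0,"ay":0,"az":0,"gripper":0},
    {"dx":0,"dy":0,"dz":0.015,"ax":0,"ay":0,"az":0,"gripper":0},
    {"dx":0,"dy":0,"dz":0.015,"ax":0,"ay":0,"az":0,"gripper":0},
    {"dx":0,"dy":0,"dz":0,"ax":0,"ay":0,"az":0,"gripper":0},
  ],
)

```text
clock: 12.1
eef_pos: [464.4, -245.6, 123.9]
tool_rot: [3.14, -0.004, 1.67]
force: [2.6, -4.1, -5.4]
width: 9.4
gripper_force: 59.0
```

```bash
python3 -c "
from h import *
bay()"
```

```text
bay xyz [ 1.0200e+01  6.0000e-02 -1.1789e+02] (y,x,-z) F(y,x,-z) [-4.35  2.2   5.4 ] M [-0.22 -1.27  0.05] rotvec deg [-0.1   0.25 -0.16] 12.1
```

A small +x wall touch (2 N). I'll ease 0.6 mm in +x and continue.

Emit:
step_arm(
  plan=[
    {"dx":0,"dy":0.002,"dz":0,"ax":0,"ay":0,"az":0,"gripper":0},
    {"dx":0,"dy":0,"dz":0.015,"ax":0,"ay":0,"az":0,"gripper":0},
    {"dx":0,"dy":0,"dz":0.015,"ax":0,"ay":0,"az":0,"gripper":0},
    {"dx":0,"dy":0,"dz":0.015,"ax":0,"ay":0,"az":0,"gripper":0},
    {"dx":0,"dy":0,"dz":0,"ax":0,"ay":0,"az":0,"gripper":0},
  ],
)

```text
clock: 12.72
eef_pos: [464.9, -245.5, 110.5]
tool_rot: [3.14, -0.004, 1.67]
force: [2.3, -4.6, -5.7]
width: 9.4
gripper_force: 58.9
```

```bash
python3 -c "
from h import *
bay()"
```

```text
bay xyz [  10.28    0.57 -104.45] (y,x,-z) F(y,x,-z) [-4.78  1.85  5.69] M [-0.17 -1.26  0.12] rotvec deg [-0.09  0.24 -0.16] 12.725
```

Emit:
step_arm(
  plan=[
    {"dx":-0.002,"dy":0.001,"dz":0.01,"ax":0,"ay":0,"az":0,"gripper":0},
    {"dx":0,"dy":0,"dz":0.01,"ax":0,"ay":0,"az":0,"gripper":0},
    {"dx":0,"dy":0,"dz":0.005,"ax":0,"ay":0,"az":0,"gripper":0},
    {"dx":0,"dy":0,"dz":0,"ax":0,"ay":0,"az":0,"gripper":0},
  ],
)

```text
clock: 13.22
eef_pos: [465.3, -246.1, 103.3]
tool_rot: [3.14, -0.004, 1.67]
force: [1.5, -4.4, -3.0]
width: 9.4
gripper_force: 59.3
```

Emit:
step_arm(
  plan=[
    {"dx":0,"dy":0,"dz":0.004,"ax":0,"ay":0,"az":0,"gripper":0},
    {"dx":0,"dy":0,"dz":0.004,"ax":0,"ay":0,"az":0,"gripper":0},
    {"dx":0,"dy":0,"dz":0,"ax":0,"ay":0,"az":0,"gripper":0},
  ],
)

```text
clock: 13.6
eef_pos: [465.3, -246.1, 101.0]
tool_rot: [3.14, -0.004, 1.67]
force: [0.9, -4.8, -1.4]
width: 9.3
gripper_force: 59.5
```

```bash
python3 -c "
from h import *
bay()"
```

```text
bay xyz [  9.62   0.98 -94.95] (y,x,-z) F(y,x,-z) [-4.87  0.48  1.4 ] M [-0.09 -1.04  0.05] rotvec deg [-0.11  0.22 -0.16] 13.6
```

Close to the floor. I'll take small steps until there is upward contact force.

Emit:
step_arm(
  plan=[
    {"dx":0,"dy":0,"dz":0.004,"ax":0,"ay":0,"az":0,"gripper":0},
    {"dx":0,"dy":0,"dz":0,"ax":0,"ay":0,"az":0,"gripper":0},
  ],
)

```text
clock: 13.85
eef_pos: [465.4, -246.0, 100.0]
tool_rot: [3.14, -0.004, 1.67]
force: [-1.1, -3.6, 0.5]
width: 9.1
gripper_force: 59.7
```

Emit:
step_arm(
  plan=[
    {"dx":0,"dy":0,"dz":0.003,"ax":0,"ay":0,"az":0,"gripper":0},
    {"dx":0,"dy":0,"dz":0,"ax":0,"ay":0,"az":0,"gripper":0},
  ],
)

```text
clock: 14.1
eef_pos: [465.5, -245.9, 99.9]
tool_rot: [3.139, -0.003, 1.67]
force: [-1.9, -3.1, 9.7]
width: 9.5
gripper_force: 61.1
```

```bash
python3 -c "
from h import *
bay()"
```

```text
bay xyz [  9.8    1.14 -93.9 ] (y,x,-z) F(y,x,-z) [-2.91 -2.16 -9.67] M [ 0.52 -0.78  0.  ] rotvec deg [-0.12  0.19 -0.18] 14.1
```

On the floor: height 93.9 against the expected 93.5, with 10 N upward. I'll release partly, since the neighbours are close, and look before withdrawing.

Emit:
step_arm(
  plan=[
    {"dx":0,"dy":0,"dz":0,"ax":0,"ay":0,"az":0,"gripper":0.2},
    {"dx":0,"dy":0,"dz":0,"ax":0,"ay":0,"az":0,"gripper":0.3},
    {"dx":0,"dy":0,"dz":0,"ax":0,"ay":0,"az":0,"gripper":0.3},
    {"dx":0,"dy":0,"dz":0,"ax":0,"ay":0,"az":0,"gripper":0.3},
  ],
)

```text
clock: 14.6
eef_pos: [465.3, -245.8, 98.7]
tool_rot: [3.14, -0.004, 1.67]
force: [-0.0, 0.2, -0.0]
width: 26.0
gripper_force: 0.0
```

Emit:
step_arm(
  plan=[
    {"dx":0,"dy":0,"dz":-0.03,"ax":0,"ay":0,"az":0,"gripper":0.3},
    {"dx":0,"dy":0,"dz":-0.06,"ax":0,"ay":0,"az":0,"gripper":0.3},
    {"dx":0,"dy":0,"dz":-0.1,"ax":0,"ay":0,"az":0,"gripper":0.3},
    {"dx":0,"dy":0,"dz":-0.12,"ax":0,"ay":0,"az":0,"gripper":0.3},
    {"dx":0,"dy":0,"dz":-0.12,"ax":0,"ay":0,"az":0,"gripper":0.3},
    {"dx":0.1,"dy":0,"dz":0,"ax":0,"ay":0,"az":0,"gripper":0.3},
    {"dx":0.15,"dy":0,"dz":0,"ax":0,"ay":0,"az":0,"gripper":0.3},
    {"dx":0.15,"dy":0,"dz":0,"ax":0,"ay":0,"az":0,"gripper":0.3},
    {"dx":0.15,"dy":0,"dz":0,"ax":0,"ay":0,"az":0,"gripper":0.3},
    {"dx":0.1,"dy":0,"dz":0,"ax":0,"ay":0,"az":0,"gripper":0.3},
    {"dx":0,"dy":0,"dz":0,"ax":0,"ay":0,"az":0,"gripper":0.3},
  ],
)

```text
clock: 15.98
eef_pos: [445.8, -50.1, 229.5]
tool_rot: [3.139, -0.004, 1.675]
force: [0.7, -1.1, 0.5]
width: 25.8
gripper_force: 0.0
```

```bash
python3 - <<'E'
from h import *
o=[]
for n in("side","top"):
    im=ctrl.get_image(n);P=cloud(im)
    Q=(P[...,:2]-[465.3,-255.8])@RB[:2,[1,0]];X,Y,Z=Q[...,0],Q[...,1],P[...,2]-6
    for x in(-58,0,58):
        k=(abs(X-x)<15)&(abs(Y)<90)&(Z>100)&(Z<118)
        if k.sum()<20: print(n,x,k.sum());continue
        l=cv2.fitLine(P[k][:,:2].astype(np.float32),cv2.DIST_HUBER,0,.01,.01).ravel()
        print(n,x,k.sum(),"x",np.percentile(X[k],[2,50,98]).round(1),"y",np.percentile(Y[k],[2,98]).round(1),"z",np.percentile(Z[k],[50,98]).round(1),"yaw",np.degrees(np.arctan2(-l[0],l[1]))%180)
    o.append(cv2.resize(im["color"][250:410,180:340] if n=="side" else im["color"][180:300,330:490],(400,500)))
cv2.imwrite("pics/e1.png",np.hstack(o)[...,::-1])
E
```

```text
side -58 351 x [-63.9 -59.  -54.2] y [-59.   58.2] z [107.7 110.1] yaw 5.4478607
side 0 340 x [-5.8 -1.   4. ] y [-53.6  64. ] z [107.5 109.9] yaw 5.527298
side 58 355 x [51.7 56.3 61.5] y [-59.7  56.9] z [107.4 109.9] yaw 5.285141
top -58 0
top 0 0
top 58 55 x [53.9 58.9 63.7] y [-59.4 -30.9] z [107.4 111.4] yaw 2.3994293
```

View pics/e1.png

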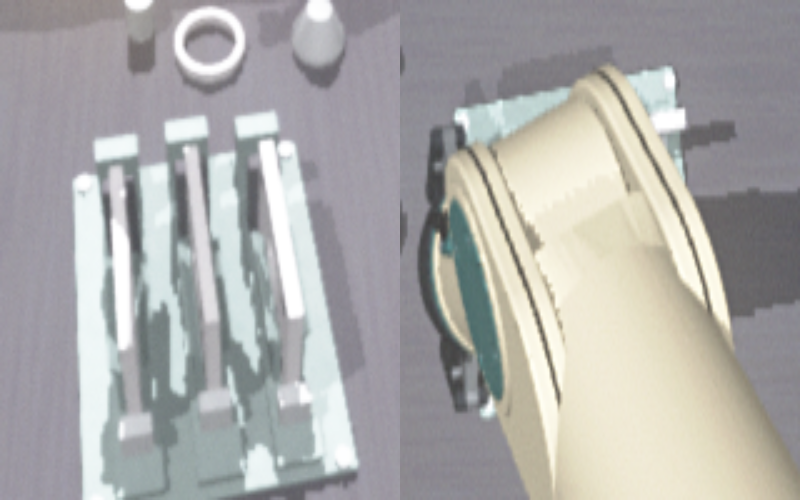

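The plate stands in the middle bay like its neighbours: top height 107.5 matches theirs, yaw is 5.5°, and it is centred at y ≈ +5.3. The stored plates have not moved and the arm is clear, so I'm handing it in.

```bash
python3 -c "
from cell import ctrl
print(ctrl.finish_job())"
```

```text
the job is handed in; nothing more can be done
None
```

The plate stands released on the floor of the middle bay, between stop and jaw (carriage offset about +5.5 mm, jaw pressed at most about 15 mm while fitting), with both stored plates unmoved; I handed the job in at about 16 s of the 48 s, and no verdict came back.

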